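# Load the lacquer shaker and hold its start key

## Task

Set the amber and the red lacquer jar upright into the two empty cells of the orange shaker crate, one jar per cell and without dropping them. Then take the red key from its stand, push it fully home into the brass lock on the start box, working it past the sticky pins, and turn it a quarter turn clockwise (seen from above). The lock springs back, so finish while still gripping the key and holding it turned against its stop; leave the loaded jar, the glue bottle and the tape roll alone.

Things in the scene. Friction and masses are not known exactly. Their poses are not given: they have to be found in the camera images.
- shaker: bottle shaker, fixed: blue motor base 140 x 250 x 50 mm (x, y, z of its frame) with an orange crate 68 x 194 mm on top, its three cells in a row along the shaker's own y. Crate floor top 55 mm, outer wall top 95 mm, divider top 89 mm above the bench; walls 5 mm; each cell about 58 x 58 mm inside. Origin: centre of the underside, on the bench
- cell_left (a point): centre of the floor of the cell at the shaker's +y end, 55 mm above the bench; it already holds the green-labelled jar. Axes as the shaker's
- cell_middle (a point): centre of the floor of the middle cell (empty at the start), 55 mm above the bench. Axes as the shaker's
- cell_right (a point): centre of the floor of the cell at the shaker's -y end (empty at the start), 55 mm above the bench. Axes as the shaker's
- jar_amber: lacquer jar to load, yellow label, white cap: plain upright cylinder 44 mm diameter, 100 mm tall with its cap, about 0.2 kg; stands on the bench. Origin: centre of the underside, z up
- jar_red: lacquer jar to load, red label, white cap: same size and mass as the amber one. Origin: centre of the underside, z up
- jar_loaded: jar with green label, same size, already in cell_left; leave it there. Origin: centre of the underside
- key: key standing upright, tip down, in its wooden stand; z up. Steel blade 16 mm wide (along key x), 5 mm thick (along key y), from its rounded tip up to 34 mm; steel collar 26 mm across from 34 to 38 mm; red flat bow 30 mm wide (x), 10 mm thick (y), from 38 to 78 mm. The same after a half turn about z. Origin: centre of the blade's tip. 0.06 kg. To lift it out raise it at least 36 mm
- key_stand: fixed wooden block 60 x 50 x 36 mm (x, y, z) with a slot 19 x 8 mm in its top for the key's blade; the key's collar rests on the top. Origin: centre of the underside
- start_box: fixed grey box 100 x 100 x 58 mm, the brass lock in the middle of its top inside a black ring 62 mm across that ends 2 mm above the top. Two pairs of spring pins stick out of the slot's broad sides 12 and 22 mm down: each takes about 5 to 15 N of push, less with a small wiggle. Origin: centre of the underside
- keyway (a point): mouth of the keyway: centre of the brass cylinder's top face, 62 mm above the bench; turns with the cylinder. x: long way of the slot, z up. Slot 18 x 7 mm (x, y), widening to 24 x 13 over its top 3 mm, 40 mm deep. Key's x goes along this x, either way round; home = collar on the brass face, key origin 34 mm below this point
- cylinder (a joint): turn of the brass cylinder, rad: 0 at rest, grows clockwise from above, stop at 1.57. A spring returns it (0.02 N m at 0, 0.08 at the stop). The key has 0.13 rad of play in the slot: the hand turns a little farther
- glue_bottle: white plastic glue bottle with yellow cap, 44 mm diameter, 130 mm tall, standing on the bench; a bystander. Origin: centre of the underside
- tape_roll: roll of masking tape lying flat, 90 mm outside, 22 mm high; a bystander. Origin: centre of the underside
Things that resemble listed ones, but are neither listed nor needed, are in the scene too. Of the things shaped like the key, the wooden one is meant.

How it is judged:
On the way, in this order (a step that is already met when the one before it is completed fails the run):
1. the amber and the red jar stand upright in the two empty cells, one each, and are let go (((horizontal distance between jar_amber and cell_middle below 0.012 m and z of jar_amber in the frame of cell_middle between -0.004 and 0.008 m and angle between each of jar_amber, jar_red's own z axis and vertical below 0.12 rad and horizontal distance between jar_red and cell_right below 0.012 m and z of jar_red in the frame of cell_right between -0.004 and 0.008 m) or (horizontal distance between jar_amber and cell_right below 0.012 m and z of jar_amber in the frame of cell_right between -0.004 and 0.008 m and angle between each of jar_amber, jar_red's own z axis and vertical below 0.12 rad and horizontal distance between jar_red and cell_middle below 0.012 m and z of jar_red in the frame of cell_middle between -0.004 and 0.008 m)) and horizontal distance between jar_loaded and cell_left below 0.012 m and z of jar_loaded in the frame of cell_left between -0.004 and 0.008 m and angle between jar_loaded's own z axis and vertical below 0.12 rad and contact force between the fingers and jar_amber below 0.1 N and contact force between the fingers and jar_red below 0.1 N), for 0.2 s.
2. the key is fully home in the lock, not yet turned (z of key in the frame of keyway below -0.03 m and horizontal distance between key and keyway below 0.004 m and angle between key's own z axis and vertical below 0.1 rad and value of joint cylinder below 0.6 rad), for 0.1 s.
At the end, for the whole second after the job is handed in: both jars upright, still and released in the two cells, one each (within 12 mm of centre, foot within 8 mm of floor), third jar in its cell; key home (tip 30 mm or more down), cylinder beyond 1.35 rad and still, key gripped with over 2 N; glue and tape within 50 mm of their start (all of step 1 and z of key in the frame of keyway below -0.03 m and horizontal distance between key and keyway below 0.004 m and angle between key's own z axis and vertical below 0.1 rad and value of joint cylinder above 1.35 rad and velocity of joint cylinder below 0.2 rad/s and contact force between the fingers and key above 2 N and distance of each of glue_bottle, tape_roll from where it was at the start of the episode below 0.05 m and linear speed of each of jar_amber, jar_red below 0.05 m/s); the arm keeps its last pose, push and grip.
It fails at once if jar_amber is let fall or thrown (moving faster than 0.6 m/s with no finger on it) (linear speed of jar_amber above 0.6 m/s and contact force between the fingers and jar_amber below 0.02 N).
It fails at once if jar_red is let fall or thrown (moving faster than 0.6 m/s with no finger on it) (linear speed of jar_red above 0.6 m/s and contact force between the fingers and jar_red below 0.02 N).
It fails at once if a jar or the glue bottle is knocked over (tilted beyond 0.7 rad) (angle between any of jar_amber, jar_red, jar_loaded, glue_bottle's own z axis and vertical above 0.7 rad).
It fails at once if the loaded jar, the glue bottle or the tape roll is moved by more than 50 mm (distance of any of jar_loaded, glue_bottle, tape_roll from where it was at the start of the episode above 0.05 m).
It also fails if it takes over 72 s, if anything falls off the work surface, if the arm or the gripper's body presses on something with over 40 N, if the wrist force passes 120 N, or if a joint passes its speed limit or range.

## Robot

A 6-joint arm with a two-finger parallel gripper is mounted at the origin on the work surface. World frame = base frame: x ahead of the robot, y to its left, z up, the work surface at z = 0. Lengths are in m, angles in rad, forces in N, time in s.
With the tool pointing down it reaches from about 0.35 to 0.925 m from the base axis. Payload 6.4 kg.
Tool frame: the origin (TCP) lies midway between the tips of the shut fingers; the grasp point (between the pads) lies 19 mm behind it; z points along the fingers, y is the line along which they close (so a half turn about z gives the same grasp; the last joint's range is limited). The gripper opens to 85 mm and grips with 20 to 120 N. Pads are 22 mm wide; open, the fingers measure 114 mm over their backs; the gripper's body (76 mm by 85 mm) begins 54 mm behind the grasp point. The pads swing forward as they close: fully open they stand 13 mm farther back than shut.
Start: joints at [-1.48, 0.245, 1.558, -0, 1.339, -0.174], TCP at [0.17, -0.627, 0.231] pointing down, gripper open.
Joint ranges: [-3.13, 3.13], [-1.02, 2.26], [0.13, 2.54], [-0.95, 4.09], [0.21, 2.88], [-2.74, 2.74]. Speed limits (rad/s): [2.57, 2.57, 3.14, 3.14, 3.14, 3.14].

## Interface

Orientations are given as a unit quaternion [w, x, y, z].
In Python, from plant import state, camera, camera_params, workorder gives the robot as it stands. The module is installed in compiled form; this text tells all that it offers.
- The arm moves only by the shell command python3 -m creep [OPENING] [FORCE], which reads ROWS from standard input. ROWS is a JSON list of rows, 1 to 5 of them, each of 6 numbers: dx, dy, dz in normalised numbers (1 is 0.8 m), then a rotation vector rx, ry, rz in a scale on which 1.0 is 2 rad; each row is the pose to reach, as a shift and turn from the pose commanded when the command began, along the tool's axes at that moment; what a row does not reach only later rows make up. A row lasts 1/8 s, in which the tool goes at most 0.0625 m and 0.188 rad, less where a joint would pass 70% of its speed; a pose out of reach is approached as far as the arm can. OPENING is the finger opening in m, set as the command begins (- or left out keeps the last). The fingers move at their own pace and stop on an object; FORCE is the grip in N (left out, the last holds). Time passes only in rows, so rows that do not move let the fingers close. It prints the time, the measured TCP pose, the force, the opening and the grip force at its end. Input that does not fit is refused with a message, and nothing moves.
- state(): the state, without advancing time (a new reading comes with each control period).
- camera(name): name is "scene" or "top"; returns (picture, depth): 480x640x3 uint8, red, green, blue; 480x640 float32, m along the optical axis (not along the pixel's ray), 0 where there is no reading.
- camera_params(name): a dict with "camera_matrix" (3x3 intrinsics, pixels), "D" ([k1, k2, p1, p2, k3] as OpenCV has them; the pictures are not rectified), "rvec" (rotation vector, rad) and "tvec" (3), from world to camera coordinates, as OpenCV has them. Camera axes: x right, y down, z forward; pixel columns grow to the right and rows downward; lengths in m; the calibration is good to about 2 mm. A picture is of the moment at which its call begins. camera_params takes no time and is no camera call.
- workorder.hand_in(): hands the job in; it is judged then, once.
The state is a dict: "time_s": time; "joint_positions": joint angles; "dq": joint speeds; "joint_efforts": joint torques, N m; "position": TCP position; "tool_rot": TCP orientation; "force": force on the tool from outside, world axes, zero at the start; "ft_torque": the same for the moment, N m; "opening": finger opening in m; "gripper_force": force on a finger pad.
Only numpy, scipy, OpenCV 4.12 (cv2) and the standard library are available. Lean on these libraries where they do the work, as an engineer would, in place of code of your own. Each camera call takes 0.05 s, during which the arm holds its last target. There are 200 camera calls.

## Working session

There is one attempt and no reset: what is moved stays moved. The work goes in short steps, Python scripts to look and compute and a shell command to move; the robot and the scene stay as the last step left them, time stands still between calls to the robot, and variables do not carry over. Pictures are saved under pics/ and viewed, at most 10 in all, crops included, and the job is handed in when it is done.

```bash
mkdir -p pics; cat > h.py <<'E'
import numpy as np, cv2
from plant import state, camera, camera_params
def par(n):
    p=camera_params(n); R=cv2.Rodrigues(np.array(p["rvec"],float))[0]
    return np.array(p["camera_matrix"],float),np.array(p["D"],float),R,np.array(p["tvec"],float).ravel()
def ray(n,uv,z):
    """pixels -> world points on plane z"""
    K,D,R,t=par(n); q=cv2.undistortPoints(np.array(uv,float).reshape(-1,1,2),K,D).reshape(-1,2)
    d=np.c_[q,np.ones(len(q))]@R; c=-R.T@t
    return c+d*((z-c[2])/d[:,2])[:,None]
def cloud(n,dep):
    K,D,R,t=par(n); v,u=np.mgrid[:480,:640]
    q=cv2.undistortPoints(np.c_[u.ravel(),v.ravel()].astype(float).reshape(-1,1,2),K,D).reshape(-1,2)
    return ((np.c_[q,np.ones(len(q))]*dep.reshape(-1,1)-t)@R).reshape(480,640,3)
def snap(n,tag):
    im,d=camera(n); cv2.imwrite(f'pics/{tag}.png',im[:,:,::-1]); np.savez(f'pics/{tag}.npz',im=im,d=d); return im,d
E
python3 - <<'E'
from h import *
for n in('scene','top'):
    snap(n,n+'0'); K,D,R,t=par(n); print(n,-R.T@t,R[2],K[0,0])
s=state(); print(s)
E
```

```text
scene [1.19296134 0.01429727 0.78634841] [-0.63748124 -0.00095375 -0.77046529] 513.7308531284554
top [ 4.76216233e-01 -4.10960731e-04  1.26523658e+00] [ 0.11070146  0.0285541  -0.99344343] 535.2209251080278
{'time_s': 0.1, 'joint_positions': array([-1.48009686e+00,  2.45776972e-01,  1.55889199e+00,  7.19475896e-07,
        1.33875578e+00, -1.74089741e-01]), 'dq': array([ 0.00015149, -0.00108783, -0.00290101, -0.00078391, -0.00036804,
       -0.0022419 ]), 'joint_efforts': array([-7.55396513e-05, -4.30670321e+01, -3.27129149e+01, -1.33340131e-04,
        2.81243956e-03, -4.10934305e-06]), 'position': array([ 0.17007369, -0.62682135,  0.23026966]), 'tool_rot': array([-9.15236655e-04,  9.91248224e-01,  1.32008029e-01,  3.85333724e-05]), 'force': array([-0.69454101, -0.0385839 ,  0.972295  ]), 'ft_torque': array([ 0.05586217,  0.06814949, -0.04678559]), 'gripper_force': 0.0, 'opening': 0.08534529492930464}
```

View pics/scene0.png

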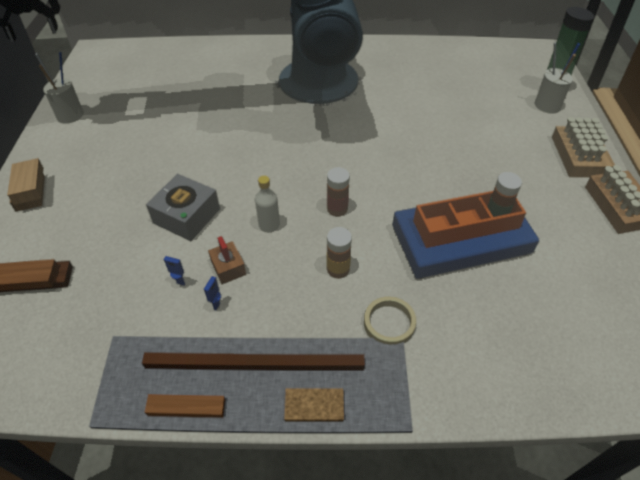

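View pics/top0.png

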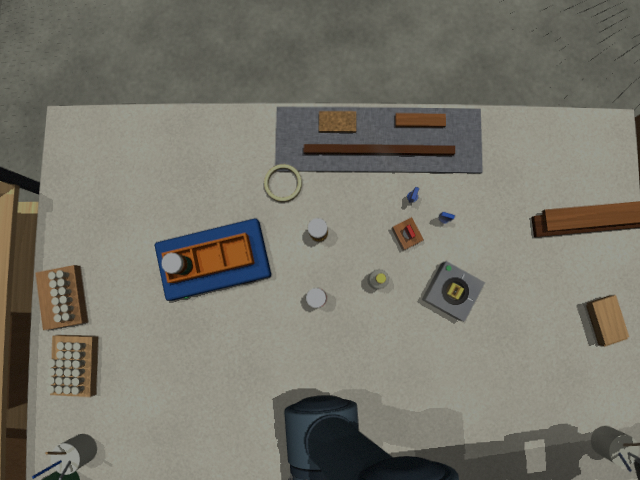

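The scene view shows the red jar (338,190), amber jar (338,252), key in its stand (226,258), lock (182,198) and crate (470,215). In the top view the caps are at (317,230) for amber and (316,298) for red, the key at (407,233), the lock at (456,291) and the crate at (208,258). Next I'll measure these.

```bash
cat > m.py <<'E'
from h import *
T=np.load('pics/top0.npz'); im,d=T['im'],T['d']; P=cloud('top',d)
hsv=cv2.cvtColor(im,cv2.COLOR_RGB2HSV)
def box(u0,v0,u1,v1):
    m=np.zeros((480,640),bool); m[v0:v1,u0:u1]=1; return m
def rect(m,z,name):
    m8=m.astype(np.uint8); n,l,st,c=cv2.connectedComponentsWithStats(m8); k=1+np.argmax(st[1:,4]); 
    cn=cv2.findContours((l==k).astype(np.uint8),cv2.RETR_EXTERNAL,cv2.CHAIN_APPROX_NONE)[0][0].reshape(-1,2)
    w=ray('top',cn,z)[:,:2].astype(np.float32); r=cv2.minAreaRect(w); print(name,st[k,4],np.round(r[0],4),np.round(r[1],4),round(r[2],2)); return w
for nm,b,z in(('amber',box(300,212,335,248),.1),('red',box(300,282,335,315),.1),('loaded',box(158,245,195,280),.155)):
    m=b&(abs(P[...,2]-z)<.012); p=P[m]; print(nm,m.sum(),p.mean(0).round(4),np.median(p[:,2]).round(4))
    rect(m,z,nm)
H,S,V=hsv[...,0],hsv[...,1],hsv[...,2]
rect((H>105)&(H<125)&(S>150)&box(140,200,290,320),.05,'bluebase')
rect((H<20)&(S>140)&(V>90)&box(150,220,270,290),.095,'crate')
rect(((H<6)|(H>172))&(S>150)&(V>80)&box(390,215,425,250),.078,'keybow')
rect((H<25)&(S>90)&box(385,210,430,255),.036,'stand')
rect((H>15)&(H<35)&(S>100)&box(435,270,480,312),.062,'brass')
print('keyz',P[box(400,225,415,242)][:,2].max())
m=box(420,255,490,325)&(abs(P[...,2]-.058)<.008); rect(m,.058,'startbox')
z=lambda a,b,c,e,f:cv2.resize(im[b:e,a:c,::-1],None,fx=f,fy=f,interpolation=cv2.INTER_CUBIC)
S2=np.load('pics/scene0.npz')['im']
a=z(385,210,490,325,5)
b=cv2.resize(S2[165:290,145:250,::-1],None,fx=2.5,fy=2.5,interpolation=cv2.INTER_CUBIC)
cv=np.zeros((575,800,3),np.uint8); cv[:a.shape[0],:a.shape[1]]=a; cv[:b.shape[0],530:530+b.shape[1]]=b
cv2.imwrite('pics/crop.png',cv)
E
python3 m.py
```

```text
amber 305 [0.6246 0.0441 0.0987] 0.0986
amber 305 [0.625  0.0449] [0.0421 0.0418] 0.75
red 299 [0.4722 0.0448 0.0987] 0.0986
red 299 [0.4715 0.0443] [0.0414 0.0398] 45.89
loaded 337 [0.5411 0.3482 0.1537] 0.154
loaded 337 [0.5415 0.347 ] [0.0423 0.0434] 0.96
bluebase 3298 [0.5554 0.2866] [0.1383 0.2491] 14.31
crate 1696 [0.5561 0.2886] [0.0677 0.1934] 14.33
keybow 55 [ 0.6233 -0.1642] [0.029  0.0091] 26.36
stand 533 [ 0.6228 -0.1633] [0.0589 0.0512] 27.08
brass 185 [ 0.4903 -0.2652] [0.034  0.0302] 63.93
keyz 1.2652365811888617
startbox 1920 [ 0.4909 -0.2666] [0.1016 0.1024] 61.4
```

View pics/crop.png

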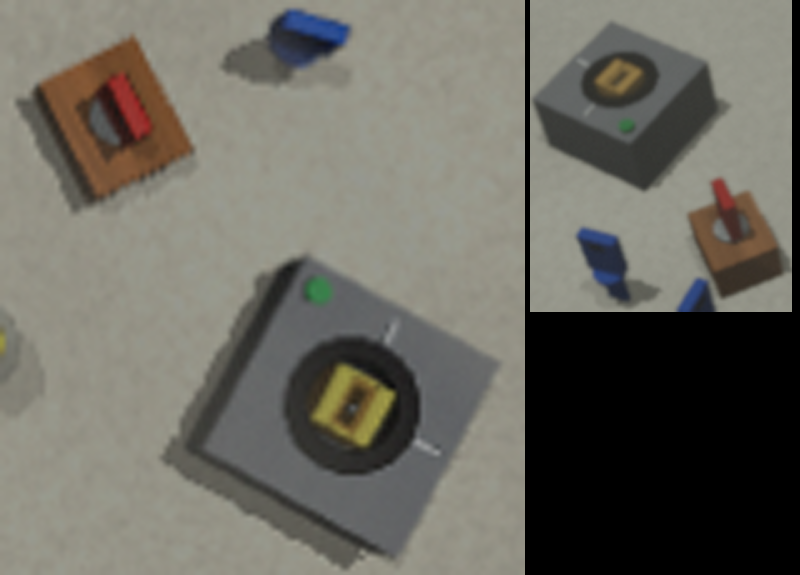

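The crop shows the red bow running up-left, at a yaw of about 27°. The keyway slot runs up-right, about -28.6°, with tick marks at 0 and 90° clockwise. I'll move towards the red jar.

Units first: shifts go in shares of 0.8 m and turns go in shares of 2 rad. So -0.2276 m / 0.8 = -0.2845, 0.187 m / 0.8 = 0.2338.

```bash
cat > w.py <<'E'
import sys,numpy as np
from scipy.spatial.transform import Rotation as R
from plant import state
# usage: w.py x y z yawdeg -> remaining shift & turn in tool axes
s=state(); q=s['tool_rot']; A=R.from_quat([q[1],q[2],q[3],q[0]])
x,y,z,yaw=map(float,sys.argv[1:5])
G=R.from_euler('z',yaw,degrees=True)*R.from_euler('x',180,degrees=True)
print('t',s['time_s'].__round__(2),'pos',s['position'].round(4),'go',(A.inv().apply(np.array([x,y,z])-s['position'])).round(4),'turn',(A.inv()*G).as_rotvec().round(3),'F',s['force'].round(1),'op',round(s['opening'],4),'grip',round(s['gripper_force'],1),'j6',s['joint_positions'][5].round(2))
E
echo '[[0.0468,-0.0569,0,0,0,0],[0.0935,-0.1138,0,0,0,0],[0.1403,-0.1706,0,0,0,0],[0.187,-0.2275,0,0,0,0],[0.2338,-0.2845,0,0,0,0]]' | python3 -m creep 0.085
echo '[[0.0468,-0.0569,0,0,0,0],[0.0935,-0.1138,0,0,0,0],[0.1403,-0.1706,0,0,0,0],[0.187,-0.2275,0,0,0,0],[0.2338,-0.2845,0,0,0,0]]' | python3 -m creep
echo '[[0.0468,-0.0569,0,0,0,-0.08],[0.0935,-0.1138,0,0,0,-0.16],[0.1169,-0.1423,0,0,0,-0.24],[0.1169,-0.1423,0,0,0,-0.32],[0.1169,-0.1423,0,0,0,-0.4]]' | python3 -m creep
python3 w.py 0.472 0.0446 0.231 104.3
```

```text
time_s: 0.72
position: [0.2914, -0.3567, 0.2309]
tool_rot: [-0.0, 0.991, 0.132, 0.0]
force: [0.1, 0.0, 0.1]
opening: 0.0852
gripper_force: 0.0
time_s: 1.35
position: [0.4122, -0.0882, 0.2312]
tool_rot: [0.0, 0.991, 0.132, 0.0]
force: [1.1, -0.1, -1.1]
opening: 0.0851
gripper_force: 0.0
time_s: 1.98
position: [0.4721, 0.0448, 0.2308]
tool_rot: [-0.0, 0.86, 0.51, -0.0]
force: [0.5, 0.1, 0.3]
opening: 0.0852
gripper_force: 0.0
t 1.98 pos [0.4721 0.0448 0.2308] go [-0.0003 -0.     -0.0002] turn [-0.001  0.    -0.749] F [0.5 0.1 0.3] op 0.0852 grip 0.0 j6 0.35
```

Scaled: 0.08 m / 0.8 = 0.1, 0.06 m / 0.8 = 0.075, -0.75 rad / 2 = -0.375.

```bash
echo '[[0,0,0,0,0,-0.075],[0,0,0,0,0,-0.15],[0,0,0.0375,0,0,-0.225],[0,0,0.075,0,0,-0.3],[0,0,0.1,0,0,-0.375]]' | python3 -m creep
echo '[[0,0,0.0375,0,0,0],[0,0,0.075,0,0,0],[0,0,0.1,0,0,0],[0,0,0.12,0,0,0],[0,0,0.12,0,0,0]]' | python3 -m creep
echo '[[0,0,0,0,0,0],[0,0,0,0,0,0],[0,0,0,0,0,0],[0,0,0,0,0,0],[0,0,0,0,0,0]]' | python3 -m creep 0.03 40
python3 w.py 0.472 0.0446 0.055 104.3
python3 - <<'E'
from h import *
snap('scene','s1')
E
```

```text
time_s: 2.6
position: [0.4714, 0.0443, 0.1494]
tool_rot: [-0.001, 0.614, 0.789, -0.001]
force: [0.1, 0.1, -0.3]
opening: 0.0849
gripper_force: 0.0
time_s: 3.22
position: [0.4714, 0.0443, 0.0541]
tool_rot: [-0.001, 0.616, 0.788, -0.001]
force: [-0.6, 0.1, -0.1]
opening: 0.0852
gripper_force: 0.0
time_s: 3.85
position: [0.473, 0.044, 0.0563]
tool_rot: [0.0, 0.616, 0.788, 0.0]
force: [-3.0, 0.3, 6.0]
opening: 0.0434
gripper_force: 40.1
t 3.85 pos [0.473  0.044  0.0563] go [ 0.0008 -0.0008  0.0013] turn [ 0.001  0.001 -0.005] F [-3.   0.3  6. ] op 0.0434 grip 40.1 j6 -0.39
```

View pics/s1.png

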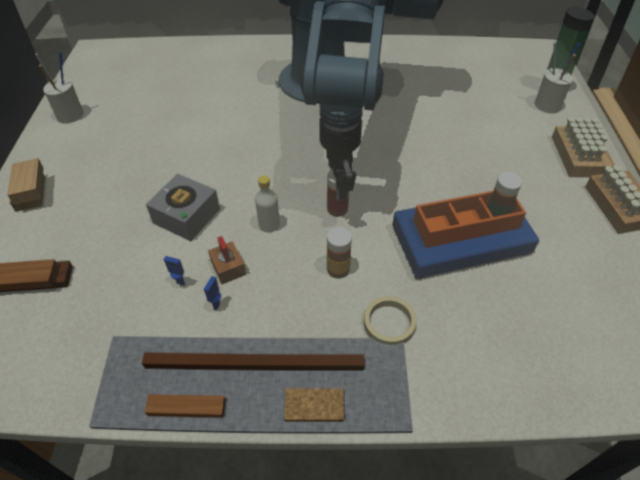

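The picture shows the gripper over the red jar at (338,195), with the jar between the fingers and the grip at 40 N. I'll lift it and carry it over.

Scaled: -0.12 m / 0.8 = -0.15, -0.11 m / 0.8 = -0.1375.

```bash
echo '[[0,0,-0.025,0,0,0],[0,0,-0.0625,0,0,0],[0,0,-0.1,0,0,0],[0,0,-0.1375,0,0,0],[0,0,-0.15,0,0,0]]' | python3 -m creep - 50
echo '[[0.0438,0.0288,0,0,0,0],[0.1,0.0663,0,0,0,0],[0.1563,0.1038,0,0,0,0],[0.2125,0.1413,0,0,0,0],[0.25,0.1663,0,0,0,0]]' | python3 -m creep
echo '[[0,0,0,0,0,0],[0,0,0,0,0,0]]' | python3 -m creep
python3 w.py 0.556 0.2876 0.121 104.3
python3 - <<'E'
from h import *
im,d=snap('top','t2')
cv2.imwrite('pics/t2c.png',cv2.resize(im[200:310,140:290,::-1],None,fx=4,fy=4,interpolation=cv2.INTER_CUBIC))
E
```

```text
time_s: 4.53
position: [0.4732, 0.0441, 0.1768]
tool_rot: [0.001, 0.616, 0.788, 0.001]
force: [-0.3, 0.2, -3.3]
opening: 0.0433
gripper_force: 51.2
time_s: 5.15
position: [0.5527, 0.2724, 0.1733]
tool_rot: [-0.001, 0.615, 0.788, -0.001]
force: [-0.1, -0.7, -1.5]
opening: 0.0432
gripper_force: 51.6
time_s: 5.4
position: [0.5523, 0.2698, 0.1737]
tool_rot: [-0.001, 0.616, 0.788, -0.001]
force: [-0.6, -0.1, -2.7]
opening: 0.0427
gripper_force: 51.9
t 5.4 pos [0.5523 0.2698 0.1737] go [0.0163 0.0081 0.0527] turn [-0.003  0.    -0.006] F [-0.6 -0.1 -2.7] op 0.0427 grip 51.9 j6 0.03
```

View pics/t2c.png

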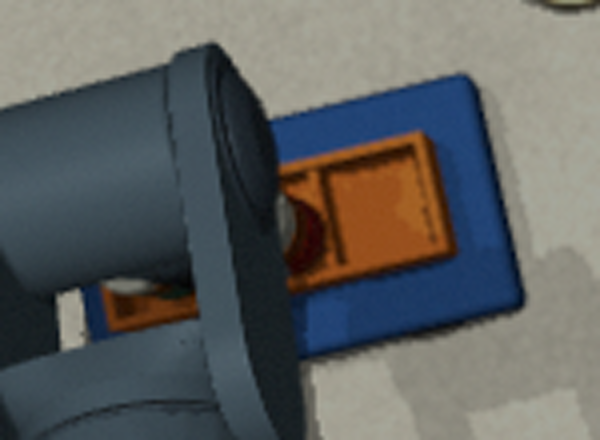

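The crop shows the red jar held over the crate, just short of the middle cell (about (300,235) in the crop). The right-hand cell is empty. I'll align over the middle cell and lower.

Scaled: 0.0163 m / 0.8 = 0.0204, 0.008 m / 0.8 = 0.01.

```bash
echo '[[0.01,0.005,0,0,0,0],[0.0204,0.01,0,0,0,0],[0.0204,0.01,0,0,0,0]]' | python3 -m creep
echo '[[0,0,0.015,0,0,0],[0,0,0.03,0,0,0],[0,0,0.045,0,0,0],[0,0,0.06,0,0,0],[0,0,0.0663,0,0,0]]' | python3 -m creep
echo '[[0,0,0,0,0,0],[0,0,0.005,0,0,0],[0,0,0.0088,0,0,0],[0,0,0.0113,0,0,0],[0,0,0.0113,0,0,0]]' | python3 -m creep
python3 w.py 0.556 0.2876 0.1113 104.3
```

```text
time_s: 5.82
position: [0.5571, 0.2886, 0.1755]
tool_rot: [0.0, 0.616, 0.788, 0.0]
force: [0.1, -0.4, -3.3]
opening: 0.0431
gripper_force: 51.9
time_s: 6.45
position: [0.5563, 0.2879, 0.1208]
tool_rot: [-0.001, 0.616, 0.788, -0.001]
force: [-0.4, 0.4, -1.8]
opening: 0.0432
gripper_force: 51.9
time_s: 7.08
position: [0.5569, 0.2881, 0.1131]
tool_rot: [-0.0, 0.616, 0.788, -0.0]
force: [0.0, 0.1, -2.1]
opening: 0.0427
gripper_force: 51.9
t 7.08 pos [0.5569 0.2881 0.1131] go [-0.0003 -0.001   0.0018] turn [-0.     0.    -0.006] F [ 0.   0.1 -2.1] op 0.0427 grip 51.9 j6 0.05
```

Scaled: 0.0025 m / 0.8 = 0.0031, 0.001 m / 0.8 = 0.0013.

```bash
echo '[[0,0,0.0013,0,0,0],[0,0,0.0031,0,0,0],[0,0,0.0031,0,0,0]]' | python3 -m creep
echo '[[0,0,0,0,0,0],[0,0,0,0,0,0],[0,0,0,0,0,0]]' | python3 -m creep 0.07
echo '[[0,0,-0.0375,0,0,0],[0,0,-0.075,0,0,0],[0,0,-0.1125,0,0,0],[0,0,-0.1375,0,0,0],[0,0,-0.15,0,0,0]]' | python3 -m creep 0.085
python3 w.py 0.6248 0.0444 0.2 104.3
```

```text
time_s: 7.45
position: [0.5572, 0.2882, 0.1114]
tool_rot: [0.0, 0.616, 0.788, 0.0]
force: [-1.3, -0.4, 1.2]
opening: 0.0424
gripper_force: 52.1
time_s: 7.82
position: [0.5571, 0.2881, 0.1109]
tool_rot: [0.0, 0.616, 0.788, 0.0]
force: [-0.6, -0.7, 0.0]
opening: 0.07
gripper_force: 0.0
time_s: 8.45
position: [0.5573, 0.2882, 0.232]
tool_rot: [0.0, 0.616, 0.788, 0.001]
force: [0.6, -0.1, -0.5]
opening: 0.0846
gripper_force: 0.0
t 8.45 pos [0.5573 0.2882 0.232 ] go [-0.2529  0.0065  0.0319] turn [ 0.001 -0.    -0.006] F [ 0.6 -0.1 -0.5] op 0.0846 grip 0.0 j6 0.05
```

```bash
echo '[[-0.0625,0.0013,0,0,0,0],[-0.125,0.0038,0,0,0,0],[-0.1875,0.005,0,0,0,0],[-0.25,0.0063,0,0,0,0],[-0.3163,0.0081,0,0,0,0]]' | python3 -m creep
echo '[[0,0,0.0375,0,0,0],[0,0,0.0875,0,0,0],[0,0,0.1375,0,0,0],[0,0,0.1875,0,0,0],[0,0,0.2213,0,0,0]]' | python3 -m creep
python3 w.py 0.6248 0.0444 0.055 104.3
echo '[[0,0,0,0,0,0],[0,0,0,0,0,0],[0,0,0,0,0,0],[0,0,0,0,0,0],[0,0,0,0,0,0]]' | python3 -m creep 0.03 50
python3 w.py 0.6248 0.0444 0.055 104.3
python3 - <<'E'
from h import *
im,d=snap('top','t3'); P=cloud('top',d)
b=np.zeros((480,640),bool); b[235:275,190:235]=1
m=b&(abs(P[...,2]-.155)<.012)
if m.sum(): 
    r=cv2.minAreaRect(ray('top',np.argwhere(m)[:,::-1],.155)[:,:2].astype(np.float32)); print(m.sum(),r)
cv2.imwrite('pics/t3c.png',cv2.resize(im[200:310,140:340,::-1],None,fx=4,fy=4,interpolation=cv2.INTER_CUBIC))
E
```

```text
time_s: 9.07
position: [0.6241, 0.0428, 0.2297]
tool_rot: [-0.001, 0.616, 0.788, -0.0]
force: [0.5, 0.0, 0.3]
opening: 0.0853
gripper_force: 0.0
time_s: 9.7
position: [0.6225, 0.0443, 0.0504]
tool_rot: [-0.002, 0.616, 0.788, -0.001]
force: [0.5, -0.1, -0.1]
opening: 0.0852
gripper_force: 0.0
t 9.7 pos [0.6225 0.0443 0.0504] go [-0.0005  0.0023 -0.0046] turn [-0.004 -0.002 -0.006] F [ 0.5 -0.1 -0.1] op 0.0852 grip 0.0 j6 -0.35
time_s: 10.32
position: [0.6256, 0.044, 0.0555]
tool_rot: [0.001, 0.616, 0.788, 0.001]
force: [-1.1, -0.1, 5.7]
opening: 0.043
gripper_force: 51.2
t 10.32 pos [0.6256 0.044  0.0555] go [ 0.0005 -0.0006  0.0005] turn [ 0.003  0.001 -0.006] F [-1.1 -0.1  5.7] op 0.043 grip 51.2 j6 -0.35
330 ((0.5559248328208923, 0.2870114743709564), (0.04364823177456856, 0.04129767790436745), 57.773223876953125)
```

View pics/t3c.png

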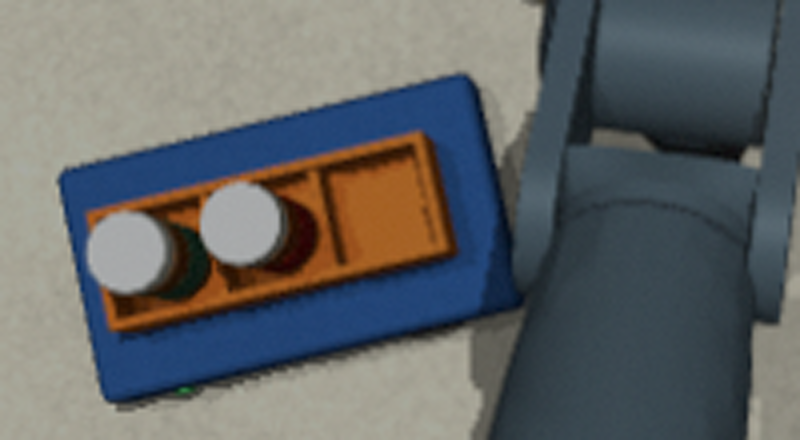

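The crop shows the red jar standing in the middle cell, cap at about (243,225) in the crop, beside the green one. The right cell is empty. I'll carry the amber jar there.

Scaled: -0.12 m / 0.8 = -0.15, -0.11 m / 0.8 = -0.1375.

```bash
echo '[[0,0,-0.025,0,0,0],[0,0,-0.0625,0,0,0],[0,0,-0.1,0,0,0],[0,0,-0.1375,0,0,0],[0,0,-0.15,0,0,0]]' | python3 -m creep
echo '[[0.0375,-0.0013,0,0,0,0],[0.0938,-0.0038,0,0,0,0],[0.15,-0.0063,0,0,0,0],[0.2,-0.0075,0,0,0,0],[0.2375,-0.0088,0,0,0,0]]' | python3 -m creep
echo '[[0,0,0,0,0,0],[0,0,0,0,0,0]]' | python3 -m creep
python3 w.py 0.5716 0.2266 0.1205 104.3
```

```text
time_s: 11.0
position: [0.6254, 0.0441, 0.1766]
tool_rot: [0.002, 0.616, 0.788, 0.001]
force: [-0.1, -1.2, -2.1]
opening: 0.043
gripper_force: 51.2
time_s: 11.62
position: [0.5702, 0.2283, 0.1727]
tool_rot: [-0.001, 0.615, 0.788, -0.001]
force: [0.3, 0.1, -3.3]
opening: 0.0429
gripper_force: 51.2
time_s: 11.88
position: [0.5714, 0.2264, 0.1731]
tool_rot: [-0.0, 0.616, 0.788, -0.001]
force: [-0.2, -0.1, -2.0]
opening: 0.043
gripper_force: 51.2
t 11.88 pos [0.5714 0.2264 0.1731] go [0.0001 0.0003 0.0526] turn [-0.001  0.    -0.006] F [-0.2 -0.1 -2. ] op 0.043 grip 51.2 j6 -0.05
```

Scaled: 0.053 m / 0.8 = 0.0663, 0.048 m / 0.8 = 0.06.

```bash
echo '[[0,0,0.015,0,0,0],[0,0,0.03,0,0,0],[0,0,0.045,0,0,0],[0,0,0.06,0,0,0],[0,0,0.0663,0,0,0]]' | python3 -m creep
echo '[[0,0,0,0,0,0],[0,0,0.005,0,0,0],[0,0,0.0088,0,0,0],[0,0,0.01,0,0,0],[0,0,0.0113,0,0,0]]' | python3 -m creep
python3 w.py 0.5716 0.2266 0.1105 104.3
```

```text
time_s: 12.5
position: [0.5711, 0.2267, 0.1193]
tool_rot: [-0.001, 0.616, 0.788, -0.001]
force: [-0.1, -0.0, -2.0]
opening: 0.0426
gripper_force: 51.2
time_s: 13.12
position: [0.5718, 0.2269, 0.1119]
tool_rot: [0.0, 0.616, 0.788, 0.0]
force: [0.2, -0.2, -2.1]
opening: 0.0429
gripper_force: 51.2
t 13.12 pos [0.5718 0.2269 0.1119] go [-0.0002 -0.0003  0.0014] turn [ 0.     0.    -0.006] F [ 0.2 -0.2 -2.1] op 0.0429 grip 51.2 j6 -0.05
```

Scaled: 0.002 m / 0.8 = 0.0025, 0.001 m / 0.8 = 0.0013.

```bash
echo '[[0,0,0.0013,0,0,0],[0,0,0.0025,0,0,0],[0,0,0.0025,0,0,0]]' | python3 -m creep
echo '[[0,0,0,0,0,0],[0,0,0,0,0,0],[0,0,0,0,0,0]]' | python3 -m creep 0.07
echo '[[0,0,-0.0375,0,0,0],[0,0,-0.075,0,0,0],[0,0,-0.1125,0,0,0],[0,0,-0.1375,0,0,0],[0,0,-0.15,0,0,0]]' | python3 -m creep
echo '[[-0.0625,-0.0075,0,0,0,0],[-0.125,-0.015,0,0,0,0],[-0.1875,-0.0225,0,0,0,0],[-0.25,-0.03,0,0,0,0],[-0.3125,-0.0375,0,0,0,0]]' | python3 -m creep 0.04
echo '[[-0.0625,-0.0075,0,0,0,-0.09],[-0.125,-0.015,0,0,0,-0.18],[-0.1763,-0.0238,0,0,0,-0.27],[-0.1763,-0.0238,0,0,0,-0.36],[-0.1763,-0.0238,0,0,0,-0.45]]' | python3 -m creep 0.04
echo '[[0,0,0,0,0,-0.09],[0,0,0,0,0,-0.18],[0,0,0,0,0,-0.27],[0,0,0,0,0,-0.36],[0,0,0,0,0,-0.4425]]' | python3 -m creep
python3 w.py 0.623 -0.1638 0.17 206.7
python3 - <<'E'
from h import *
im,d=snap('top','t4'); P=cloud('top',d)
m=(P[...,2]>.14)&(P[...,2]<.165); m[:,:140]=0; m[:,275:]=0; m[:225]=0; m[290:]=0
n,l,st,c=cv2.connectedComponentsWithStats(m.astype(np.uint8))
for k in range(1,n):
    if st[k,4]>100: print(st[k],cv2.minAreaRect(ray('top',np.argwhere(l==k)[:,::-1],.155)[:,:2].astype(np.float32)))
im,d=snap('scene','s4')
a=cv2.resize(im[140:290,380:550,::-1],None,fx=2.3,fy=2.3,interpolation=cv2.INTER_CUBIC); b=cv2.resize(im[200:320,140:300,::-1],None,fx=2.5,fy=2.5,interpolation=cv2.INTER_CUBIC)
h=345; cv=np.zeros((345,800,3),np.uint8); cv[:a.shape[0],:a.shape[1]]=a; cv[:b.shape[0],395:395+b.shape[1]]=b
cv2.imwrite('pics/s4c.png',cv)
E
```

```text
time_s: 13.5
position: [0.5718, 0.2269, 0.1105]
tool_rot: [0.0, 0.616, 0.788, -0.0]
force: [-2.3, -0.8, 4.0]
opening: 0.0431
gripper_force: 51.5
time_s: 13.88
position: [0.5718, 0.2269, 0.1098]
tool_rot: [0.0, 0.616, 0.788, 0.0]
force: [-0.0, -0.1, -0.1]
opening: 0.0701
gripper_force: 0.0
time_s: 14.5
position: [0.5721, 0.2269, 0.2309]
tool_rot: [0.0, 0.616, 0.788, 0.001]
force: [-0.3, -0.2, -0.0]
opening: 0.0701
gripper_force: 0.0
time_s: 15.12
position: [0.6025, -0.0245, 0.2287]
tool_rot: [-0.001, 0.616, 0.788, -0.0]
force: [0.0, 0.4, 0.6]
opening: 0.04
gripper_force: 0.0
time_s: 15.75
position: [0.618, -0.165, 0.2283]
tool_rot: [-0.001, 0.21, 0.978, 0.0]
force: [0.2, -0.1, -0.1]
opening: 0.0401
gripper_force: 0.0
time_s: 16.38
position: [0.6181, -0.1642, 0.2284]
tool_rot: [-0.001, -0.23, 0.973, 0.001]
force: [-0.4, 0.7, 0.8]
opening: 0.0406
gripper_force: 0.0
t 16.38 pos [ 0.6181 -0.1642  0.2284] go [-0.0046 -0.002   0.0584] turn [ 0.002 -0.001 -0.002] F [-0.4  0.7  0.8] op 0.0406 grip 0.0 j6 -2.47
[220 239  20  21 338] ((0.5706250667572021, 0.22487905621528625), (0.042330991476774216, 0.04035606235265732), 1.7503671646118164)
[190 246  22  20 343] ((0.5561196804046631, 0.286204993724823), (0.040096528828144073, 0.04519502446055412), 0.8595707416534424)
[162 252  21  21 353] ((0.5414936542510986, 0.34696367383003235), (0.04255548119544983, 0.0432707779109478), 2.3287224769592285)
```

View pics/s4c.png

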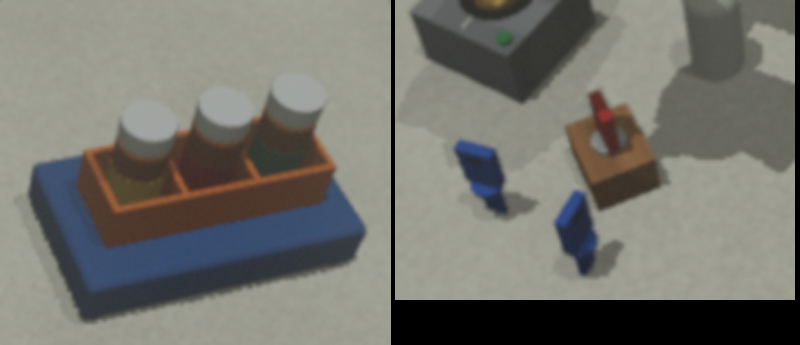

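The crops show the amber, red and green jars upright in the three cells. The key is standing in its block at about (605,125) in the crop. Next I'll descend on the key.

Scaled: 0.13 m / 0.8 = 0.1625, -0.0046 m / 0.8 = -0.0058.

```bash
echo '[[-0.0058,-0.0025,0.025,0,0,0],[-0.0058,-0.0025,0.075,0,0,0],[-0.0058,-0.0025,0.125,0,0,0],[-0.0058,-0.0025,0.15,0,0,0],[-0.0058,-0.0025,0.1625,0,0,0]]' | python3 -m creep
echo '[[0,0,0,0,0,0],[0,0,0.025,0,0,0],[0,0,0.0438,0,0,0],[0,0,0.0563,0,0,0],[0,0,0.0625,0,0,0]]' | python3 -m creep
python3 w.py 0.623 -0.1638 0.045 206.7
python3 - <<'E'
from h import *
# lock from both views: brass centroid, dark ring ellipse
for n,bx in(('top',(425,260,490,322)),('scene',(145,175,220,238))):
    im=np.load(f'pics/{n}0.npz')['im']; u0,v0,u1,v1=bx; hsv=cv2.cvtColor(im,cv2.COLOR_RGB2HSV)[v0:v1,u0:u1]
    g=cv2.cvtColor(im,cv2.COLOR_RGB2GRAY)[v0:v1,u0:u1]
    for nm,m,z in(('brass',(hsv[...,0]>12)&(hsv[...,0]<35)&(hsv[...,1]>80),.062),('ring',(g<50)|((hsv[...,0]>12)&(hsv[...,0]<35)&(hsv[...,1]>80)),.060)):
        k,l,st,c=cv2.connectedComponentsWithStats(m.astype(np.uint8)); mid=np.array([(u1-u0)/2,(v1-v0)/2])
        for i in range(1,k):
            if st[i,4]>60:
                cn=cv2.findContours((l==i).astype(np.uint8),0,cv2.CHAIN_APPROX_NONE)[0][0].reshape(-1,2)+[u0,v0]
                w=ray(n,cn,z)[:,:2].astype(np.float32); r=cv2.minAreaRect(w); print(n,nm,st[i,4],np.round(r[0],4),np.round(r[1],4),round(r[2],1),cv2.minEnclosingCircle(w))
E
```

```text
time_s: 17.1
position: [0.6231, -0.1638, 0.098]
tool_rot: [-0.001, -0.227, 0.974, 0.001]
force: [0.7, 1.3, -0.1]
opening: 0.04
gripper_force: 0.0
time_s: 17.73
position: [0.6232, -0.164, 0.0487]
tool_rot: [-0.001, -0.227, 0.974, 0.0]
force: [0.1, 0.3, 0.1]
opening: 0.0399
gripper_force: 0.0
t 17.73 pos [ 0.6232 -0.164   0.0487] go [0.0001 0.0002 0.0037] turn [ 0.001 -0.001 -0.008] F [0.1 0.3 0.1] op 0.0399 grip 0.0 j6 -2.46
top brass 204 [ 0.491  -0.2645] [0.0346 0.0321] 59.7 ((0.4901089370250702, -0.2667023837566376), 0.02018572762608528)
top ring 495 [ 0.4912 -0.2676] [0.0568 0.0545] 44.8 ((0.4902879297733307, -0.2669355869293213), 0.02995181642472744)
scene brass 212 [ 0.4953 -0.2703] [0.0354 0.0373] 61.5 ((0.4930305480957031, -0.2702125906944275), 0.021469445899128914)
scene ring 271 [ 0.4965 -0.2718] [0.0493 0.0467] 34.6 ((0.4963279366493225, -0.2695697546005249), 0.026949824765324593)
```

Scaled: 0.003 m / 0.8 = 0.0038, 0.002 m / 0.8 = 0.0025.

```bash
echo '[[0,0,0.0025,0,0,0],[0,0,0.0038,0,0,0],[0,0,0.0038,0,0,0]]' | python3 -m creep 0.025
echo '[[0,0,0,0,0,0],[0,0,0,0,0,0],[0,0,0,0,0,0],[0,0,0,0,0,0],[0,0,0,0,0,0]]' | python3 -m creep 0.0 40
python3 w.py 0.623 -0.1638 0.045 206.7
```

```text
time_s: 18.1
position: [0.6239, -0.1642, 0.0472]
tool_rot: [0.0, -0.227, 0.974, -0.0]
force: [-0.7, 0.1, 0.5]
opening: 0.0248
gripper_force: 0.0
time_s: 18.73
position: [0.6239, -0.1643, 0.0472]
tool_rot: [0.0, -0.227, 0.974, -0.0]
force: [-0.2, 0.1, 3.3]
opening: 0.0095
gripper_force: 40.4
t 18.73 pos [ 0.6239 -0.1643  0.0472] go [0.0006 0.0008 0.0022] turn [-0.001  0.    -0.008] F [-0.2  0.1  3.3] op 0.0095 grip 40.4 j6 -2.46
```

Scaled: -0.09 m / 0.8 = -0.1125, -0.08 m / 0.8 = -0.1.

```bash
echo '[[0,0,-0.0125,0,0,0],[0,0,-0.0375,0,0,0],[0,0,-0.0625,0,0,0],[0,0,-0.1,0,0,0],[0,0,-0.1125,0,0,0]]' | python3 -m creep - 80
echo '[[0.0438,-0.0088,0,0,0,0],[0.1,-0.0213,0,0,0,0],[0.15,-0.0313,0,0,0,0],[0.1938,-0.04,0,0,0,0],[0.205,-0.0425,0,0,0,0]]' | python3 -m creep
echo '[[0,0,0,0,0,0.09],[0,0,0,0,0,0.18],[0,0,0,0,0,0.27],[0,0,0,0,0,0.36],[0,0,0,0,0,0.45]]' | python3 -m creep
echo '[[0,0,0,0,0,0.0285],[0,0,0,0,0,0.0285],[0,0,0,0,0,0.0285]]' | python3 -m creep
python3 w.py 0.4917 -0.2675 0.112 151.4
python3 - <<'E'
from h import *
im,d=snap('scene','s5'); im2,d2=snap('top','t5')
a=cv2.resize(im[140:245,140:240,::-1],None,fx=4,fy=4,interpolation=cv2.INTER_CUBIC); b=cv2.resize(im2[240:345,410:510,::-1],None,fx=4,fy=4,interpolation=cv2.INTER_CUBIC)
cv2.imwrite('pics/s5c.png',np.hstack([a,b]))
E
```

```text
time_s: 19.35
position: [0.625, -0.1643, 0.1405]
tool_rot: [0.002, -0.227, 0.974, -0.001]
force: [-0.6, -0.4, -0.6]
opening: 0.0091
gripper_force: 78.9
time_s: 19.98
position: [0.4902, -0.2677, 0.1367]
tool_rot: [-0.0, -0.226, 0.974, 0.001]
force: [0.1, 0.4, -0.2]
opening: 0.009
gripper_force: 78.9
time_s: 20.6
position: [0.4922, -0.2664, 0.1368]
tool_rot: [-0.0, 0.222, 0.975, 0.0]
force: [0.3, 0.3, -1.2]
opening: 0.009
gripper_force: 78.9
time_s: 20.98
position: [0.4919, -0.2668, 0.1368]
tool_rot: [-0.0, 0.246, 0.969, 0.0]
force: [0.3, 0.3, -0.4]
opening: 0.0091
gripper_force: 78.9
t 20.98 pos [ 0.4919 -0.2668  0.1368] go [-0.0002 -0.0007  0.0248] turn [ 0.    -0.     0.002] F [ 0.3  0.3 -0.4] op 0.0091 grip 78.9 j6 -1.77
```

View pics/s5c.png

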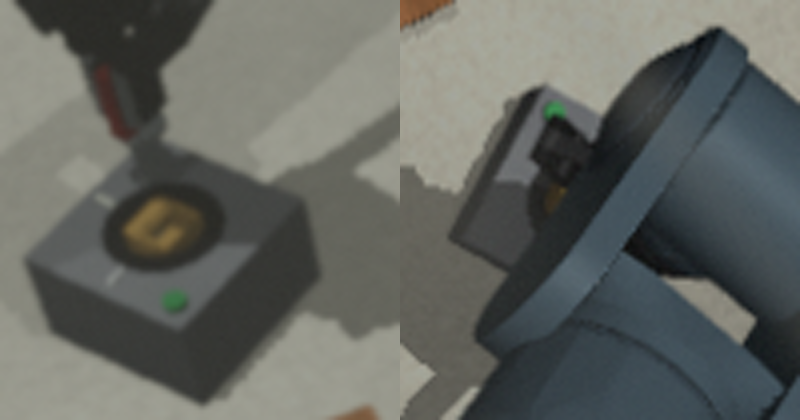

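The scene crop shows the red bow's edge held above the lock: strip bottom at about (120,138) in the crop, brass slot centre at (165,225). The arm hides the lock in the top view. I'll compare the predicted projection with what's seen.

```bash
python3 - <<'E'
from h import *
im=np.load('pics/scene5.npz' if 0 else 'pics/s5.npz')['im']; s=state(); p=s['position']; K,D,R,t=par('scene'); pc=camera_params('scene')
pr=lambda X: cv2.projectPoints(np.array(X,float).reshape(-1,1,3),np.array(pc['rvec']),np.array(pc['tvec']),K,D)[0].reshape(-1,2)
a=np.radians(-28.6); ex=np.array([np.cos(a),np.sin(a),0]); ey=np.array([-ex[1],ex[0],0]); tip=p-[0,0,.0452]
pts=[tip+ex*.015+ey*sy*.005+[0,0,z] for z in(.038,.078) for sy in(-1,1)]
c=lambda q:((q-[140,140])*4).round(0)
print('pred strip crop',c(pr(pts)).tolist(),'collar',c(pr([tip+[0,0,.034]])),'tip corners',c(pr([tip+ex*.008,tip-ex*.008])).tolist())
print('lock pred',c(pr([[.4917,-.2675,.062]])))
h=cv2.cvtColor(im,cv2.COLOR_RGB2HSV)[140:245,140:240]
m=((h[...,0]<8)|(h[...,0]>170))&(h[...,1]>110); m[50:]=0
v,u=np.nonzero(m); print('red',len(u),[(int(r),int(u[v==r].min()*4),int(u[v==r].max()*4+4)) for r in np.unique(v)])
b=(h[...,0]>10)&(h[...,0]<35)&(h[...,1]>70)&(h[...,2]>50); b[:45]=0; b[70:]=0; b[:,:20]=0;b[:,60:]=0
q=cv2.minAreaRect(np.argwhere(b)[:,::-1].astype(np.float32)); print('brass crop',np.array(q[0])*4+2,q)
# slot: dark pixels inside the brass hull
hull=cv2.convexHull(np.argwhere(b)[:,::-1].astype(np.int32)); f=np.zeros(b.shape,np.uint8); cv2.fillConvexPoly(f,hull,1)
g=cv2.erode(f,np.ones((3,3)))>0; sl=g&(h[...,2]<np.percentile(h[...,2][g],30)); vv,uu=np.nonzero(sl); print('slot crop',uu.mean()*4+2,vv.mean()*4+2)
print('brass world',ray('scene',np.array([q[0]])+.0+140,.062))
E
```

```text
pred strip crop [[108.0, 136.0], [125.0, 143.0], [88.0, 72.0], [105.0, 78.0]] collar [[139. 126.]] tip corners [[144.0, 187.0], [165.0, 167.0]]
lock pred [[166. 220.]]
red 2 [(19, 100, 104), (29, 112, 116)]
brass crop [163. 227.] ((40.25, 56.25), (14.849241256713867, 18.384775161743164), 45.0)
slot crop 179.36170212765958 224.63829787234042
brass world [[ 0.49536549 -0.26924654  0.062     ]]
```

Scaled: 0.021 m / 0.8 = 0.0263, 0.017 m / 0.8 = 0.0213.

```bash
echo '[[0,0,0.0063,0,0,0],[0,0,0.0138,0,0,0],[0,0,0.0213,0,0,0],[0,0,0.0263,0,0,0],[0,0,0.0263,0,0,0]]' | python3 -m creep - 100
python3 w.py 0.4917 -0.2675 0.112 151.4
python3 - <<'E'
from h import *
im,d=snap('scene','s6'); im=np.mean([im]+[camera('scene')[0] for _ in range(5)],0).astype(np.uint8); s=state(); p=s['position']; K,D,R,t=par('scene'); pc=camera_params('scene')
pr=lambda X: cv2.projectPoints(np.array(X,float).reshape(-1,1,3),np.array(pc['rvec']),np.array(pc['tvec']),K,D)[0].reshape(-1,2)
a=np.radians(-28.6); ex=np.array([np.cos(a),np.sin(a),0]); ey=np.array([-ex[1],ex[0],0]); tip=p-[0,0,.0452]
u0,v0,f=155,150,12
c=lambda q:[tuple(map(int,x)) for x in (np.array(q)-[u0,v0]+.5)*f]
b=cv2.resize(im[v0:v0+50,u0:u0+60,::-1],None,fx=f,fy=f,interpolation=cv2.INTER_CUBIC)
b=cv2.convertScaleAbs(b,alpha=1.6)
for X in [tip+ex*.015+ey*sy*.005+[0,0,z] for z in(.038,.078) for sy in(-1,1)]+[tip+ex*.008*q for q in(-1,1)]+[tip+np.array([0,0,.034])+ (ex*np.cos(w)+ey*np.sin(w))*.013 for w in np.arange(0,6.2,.5)]:
    cv2.circle(b,c(pr([X]))[0],3,(255,255,0),-1)
L=np.array([.4917,-.2675,.062])
for X in[L+ex*i*.012+ey*j*.0065 for i in(-1,1) for j in(-1,1)]+[L]: cv2.circle(b,c(pr([X]))[0],3,(0,255,0),-1)
for w in np.arange(0,6.2,.3): cv2.circle(b,c(pr([L+np.array([.031*np.cos(w),.031*np.sin(w),-.002])]))[0],2,(255,0,255),-1)
cv2.imwrite('pics/s6c.png',b)
E
```

```text
time_s: 21.7
position: [0.4913, -0.267, 0.1153]
tool_rot: [-0.0, 0.247, 0.969, 0.0]
force: [-0.3, 0.1, -0.7]
opening: 0.0085
gripper_force: 99.6
t 21.7 pos [ 0.4913 -0.267   0.1153] go [-0.0005 -0.0003  0.0033] turn [ 0.    -0.001  0.   ] F [-0.3  0.1 -0.7] op 0.0085 grip 99.6 j6 -1.77
```

View pics/s6c.png

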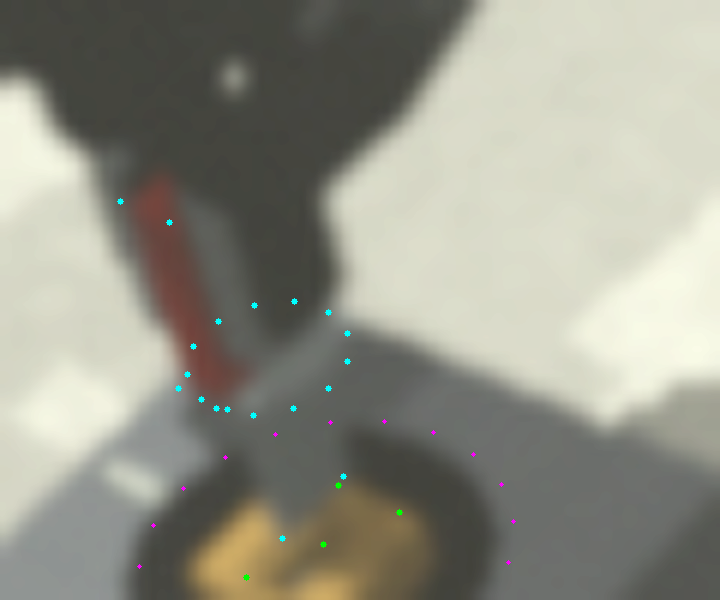

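The zoomed crop shows the blade tip at about (300,525) over the back part of the brass. The ring spans x 130–495 and sits about 14 px left and 12 px lower than projected. The lock is therefore about 3 mm farther in +x and 2 mm in -y, so I'll shift and lower gently.

```bash
python3 w.py 0.4945 -0.2690 0.109 151.4
```

```text
t 22.0 pos [ 0.4917 -0.2673  0.1161] go [-0.0032 -0.0002  0.0071] turn [-0.     0.001  0.   ] F [-0.2 -0.2 -1.4] op 0.0086 grip 99.6 j6 -1.77
```

Units first: shifts go in shares of 0.8 m and turns go in shares of 2 rad. So 0.009 m / 0.8 = 0.0113, 0.006 m / 0.8 = 0.0075.

```bash
echo '[[-0.004,-0.0003,0,0,0,0],[-0.004,-0.0003,0.0038,0,0,0],[-0.004,-0.0003,0.0075,0,0,0],[-0.004,-0.0003,0.0113,0,0,0],[-0.004,-0.0003,0.0113,0,0,0]]' | python3 -m creep
echo '[[0,0,0.0013,0,0,0],[0,0,0.0025,0,0,0],[0,0,0.0038,0,0,0],[0,0,0.005,0,0,0],[0,0,0.005,0,0,0]]' | python3 -m creep
python3 w.py 0.4945 -0.2690 0.102 151.4
```

```text
time_s: 22.62
position: [0.494, -0.2687, 0.1063]
tool_rot: [-0.0, 0.247, 0.969, 0.0]
force: [-0.9, -0.6, -0.4]
opening: 0.0086
gripper_force: 99.6
time_s: 23.25
position: [0.4943, -0.2691, 0.1033]
tool_rot: [-0.0, 0.247, 0.969, -0.0]
force: [-2.0, 1.0, 4.2]
opening: 0.0086
gripper_force: 100.7
t 23.25 pos [ 0.4943 -0.2691  0.1033] go [-0.0001  0.0002  0.0013] turn [-0.     0.     0.001] F [-2.   1.   4.2] op 0.0086 grip 100.7 j6 -1.77
```

Scaled: 0.003 m / 0.8 = 0.0038, 0.002 m / 0.8 = 0.0025.

```bash
echo '[[0.0006,0,0,0,0,0],[0.0013,0,0,0,0,0],[0.0013,0,0.0013,0,0,0],[0.0013,0,0.0025,0,0,0],[0.0013,0,0.0038,0,0,0]]' | python3 -m creep
python3 w.py 0.4945 -0.2690 0.102 151.4
```

```text
time_s: 23.88
position: [0.4933, -0.269, 0.0996]
tool_rot: [0.0, 0.247, 0.969, -0.001]
force: [-3.0, -4.5, 2.9]
opening: 0.0085
gripper_force: 100.5
t 23.88 pos [ 0.4933 -0.269   0.0996] go [-0.0011  0.0006 -0.0024] turn [-0.001  0.     0.   ] F [-3.  -4.5  2.9] op 0.0085 grip 100.5 j6 -1.77
```

Scaled: 0.003 m / 0.8 = 0.0038, 0.001 m / 0.8 = 0.0013.

```bash
echo '[[0,-0.0009,0,0,0,0],[0,-0.0015,0.0013,0,0,0],[0,-0.0015,0.0025,0,0,0],[0,-0.0015,0.0038,0,0,0]]' | python3 -m creep
python3 w.py 0.4945 -0.2690 0.0732 151.4
```

```text
time_s: 24.38
position: [0.4927, -0.2691, 0.0966]
tool_rot: [-0.0, 0.247, 0.969, 0.0]
force: [-1.0, -1.8, 2.7]
opening: 0.0084
gripper_force: 100.6
t 24.38 pos [ 0.4927 -0.2691  0.0966] go [-0.0016  0.0009  0.0234] turn [ 0.001 -0.001  0.   ] F [-1.  -1.8  2.7] op 0.0084 grip 100.6 j6 -1.77
```

Scaled: 0.009 m / 0.8 = 0.0113, -0.0005 m / 0.8 = -0.0006, -0.04 rad / 2 = -0.02.

```bash
echo '[[0,-0.0006,0.0025,0,0,0.02],[0,-0.0006,0.005,0,0,-0.02],[0,-0.0006,0.0075,0,0,0.02],[0,-0.0006,0.01,0,0,-0.02],[0,-0.0006,0.0113,0,0,0]]' | python3 -m creep
python3 w.py 0.4925 -0.2690 0.0732 151.4
```

```text
time_s: 25.0
position: [0.493, -0.2697, 0.088]
tool_rot: [0.0, 0.247, 0.969, 0.0]
force: [-0.9, -2.0, 2.1]
opening: 0.0085
gripper_force: 100.7
t 25.0 pos [ 0.493  -0.2697  0.088 ] go [0.0008 0.0003 0.0148] turn [ 0.001  0.001 -0.   ] F [-0.9 -2.   2.1] op 0.0085 grip 100.7 j6 -1.77
```

Scaled: 0.009 m / 0.8 = 0.0113, 0.008 m / 0.8 = 0.01, -0.04 rad / 2 = -0.02.

```bash
echo '[[0,-0.0006,0.0025,0,0,0.02],[0,-0.0006,0.005,0,0,-0.02],[0,-0.0006,0.0075,0,0,0.02],[0,-0.0006,0.01,0,0,-0.02],[0,-0.0006,0.0113,0,0,0]]' | python3 -m creep
echo '[[0,0,0.0013,0,0,0.015],[0,0,0.0025,0,0,-0.015],[0,0,0.0038,0,0,0.015],[0,0,0.005,0,0,-0.015],[0,0,0.005,0,0,0]]' | python3 -m creep
python3 w.py 0.4925 -0.2690 0.0732 151.4
```

```text
time_s: 25.62
position: [0.4931, -0.2701, 0.0796]
tool_rot: [0.001, 0.247, 0.969, 0.0]
force: [-0.8, -0.1, 6.7]
opening: 0.0087
gripper_force: 101.2
time_s: 26.25
position: [0.493, -0.2701, 0.0752]
tool_rot: [0.001, 0.248, 0.969, 0.0]
force: [0.7, -0.5, 3.6]
opening: 0.0084
gripper_force: 100.9
t 26.25 pos [ 0.493  -0.2701  0.0752] go [0.0009 0.0007 0.002 ] turn [ 0.001  0.001 -0.001] F [ 0.7 -0.5  3.6] op 0.0084 grip 100.9 j6 -1.77
```

Scaled: 0.003 m / 0.8 = 0.0038, 0.002 m / 0.8 = 0.0025, -0.03 rad / 2 = -0.015.

```bash
echo '[[0,0,0.0013,0,0,0.015],[0,0,0.0025,0,0,-0.015],[0,0,0.0038,0,0,0.015],[0,0,0.0038,0,0,-0.015],[0,0,0.0038,0,0,0]]' | python3 -m creep
python3 w.py 0.4925 -0.2690 0.0732 151.4
```

```text
time_s: 26.88
position: [0.4931, -0.2702, 0.0732]
tool_rot: [0.0, 0.248, 0.969, 0.0]
force: [-1.9, 1.8, 10.7]
opening: 0.0086
gripper_force: 101.9
t 26.88 pos [ 0.4931 -0.2702  0.0732] go [0.0011 0.0008 0.    ] turn [ 0.001  0.001 -0.001] F [-1.9  1.8 10.7] op 0.0086 grip 101.9 j6 -1.77
```

Scaled: 0.0015 m / 0.8 = 0.0019, 0.001 m / 0.8 = 0.0013, -0.03 rad / 2 = -0.015.

```bash
echo '[[0,0,0.0013,0,0,0.015],[0,0,0.0019,0,0,-0.015],[0,0,0.0019,0,0,0]]' | python3 -m creep
python3 w.py 0.4925 -0.2690 0.0732 151.4
python3 - <<'E'
from h import *
im,d=snap('scene','s7'); u0,v0,f=150,145,10
cv2.imwrite('pics/s7c.png',cv2.convertScaleAbs(cv2.resize(im[v0:v0+60,u0:u0+70,::-1],None,fx=f,fy=f,interpolation=cv2.INTER_CUBIC),alpha=1.6))
E
```

```text
time_s: 27.25
position: [0.4933, -0.2703, 0.0731]
tool_rot: [0.0, 0.248, 0.969, 0.0]
force: [-5.2, 4.3, 20.7]
opening: 0.0085
gripper_force: 103.5
t 27.25 pos [ 0.4933 -0.2703  0.0731] go [ 0.0013  0.0008 -0.0001] turn [ 0.001  0.    -0.001] F [-5.2  4.3 20.7] op 0.0085 grip 103.5 j6 -1.77
```

View pics/s7c.png

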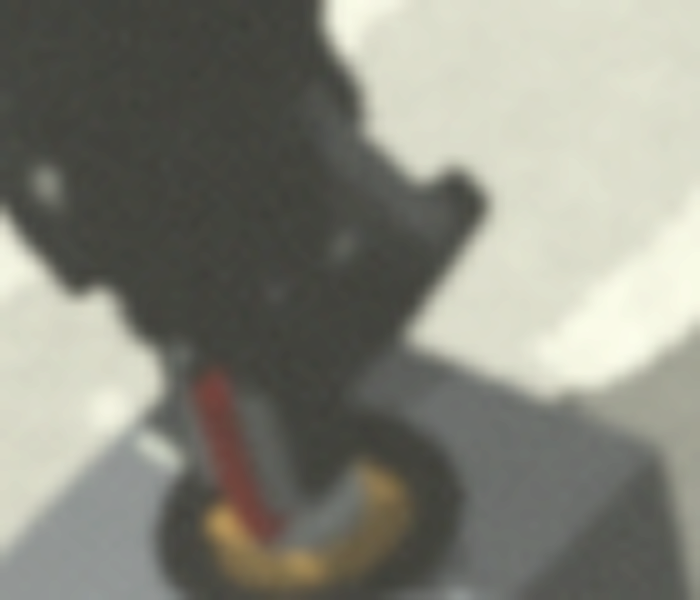

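The crop shows the collar sitting on the brass face at about (320,530), with the key home, and force builds against a hard stop. I'll ease the push and turn clockwise.

Scaled: -0.001 m / 0.8 = -0.0013, -0.0005 m / 0.8 = -0.0006, 0.4 rad / 2 = 0.2.

```bash
echo '[[0.0006,0,-0.0006,0,0,0],[0.0013,0,-0.0013,0,0,0.05],[0.0013,0,-0.0013,0,0,0.1],[0.0013,0,-0.0013,0,0,0.15],[0.0013,0,-0.0013,0,0,0.2]]' | python3 -m creep
python3 w.py 0.4933 -0.2703 0.0732 61.4
```

```text
time_s: 27.92
position: [0.4925, -0.2711, 0.0732]
tool_rot: [0.001, 0.436, 0.9, -0.001]
force: [-2.8, -2.0, 11.1]
opening: 0.0085
gripper_force: 101.9
t 27.93 pos [ 0.4925 -0.2711  0.0732] go [0.0001 0.0011 0.    ] turn [0.002 0.003 1.167] F [-2.8 -2.  11.1] op 0.0085 grip 101.9 j6 -1.37
```

Scaled: 0.4 rad / 2 = 0.2.

```bash
echo '[[0,0,0,0,0,0.05],[0,0,0,0,0,0.1],[0,0,0,0,0,0.15],[0,0,0,0,0,0.2]]' | python3 -m creep
python3 -c "print(__import__('plant').state()['ft_torque'])"; python3 w.py 0.4933 -0.2703 0.0732 61.4
```

```text
time_s: 28.42
position: [0.4918, -0.2716, 0.0732]
tool_rot: [0.001, 0.606, 0.795, -0.001]
force: [-6.7, -4.3, 11.7]
opening: 0.0084
gripper_force: 102.0
[-0.6044562   1.08584344  0.11151936]
t 28.43 pos [ 0.4918 -0.2716  0.0732] go [0.0008 0.0018 0.    ] turn [0.    0.003 0.767] F [-6.7 -4.3 11.7] op 0.0084 grip 102.0 j6 -0.97
```

Scaled: -0.0022 m / 0.8 = -0.0028, -0.0015 m / 0.8 = -0.0019, 0.4 rad / 2 = 0.2.

```bash
echo '[[0,-0.001,0,0,0,0.05],[-0.0004,-0.0019,0,0,0,0.1],[-0.0006,-0.0025,0,0,0,0.15],[-0.0006,-0.0028,0,0,0,0.2]]' | python3 -m creep
python3 w.py 0.4933 -0.2703 0.0732 61.4
```

```text
time_s: 28.92
position: [0.4905, -0.272, 0.0732]
tool_rot: [0.001, 0.752, 0.659, 0.0]
force: [-2.6, -1.3, 12.5]
opening: 0.0089
gripper_force: 101.9
t 28.93 pos [ 0.4905 -0.272   0.0732] go [0.002  0.0025 0.    ] turn [0.002 0.001 0.367] F [-2.6 -1.3 12.5] op 0.0089 grip 101.9 j6 -0.58
```

Scaled: -0.0016 m / 0.8 = -0.002, -0.0004 m / 0.8 = -0.0005, 0.47 rad / 2 = 0.235.

```bash
echo '[[0,-0.0006,0,0,0,0.05],[-0.0003,-0.0013,0,0,0,0.1],[-0.0005,-0.0018,0,0,0,0.15],[-0.0005,-0.002,0,0,0,0.2],[-0.0005,-0.002,0,0,0,0.235]]' | python3 -m creep
python3 -c "print(__import__('plant').state()['ft_torque'])"; python3 w.py 0.4933 -0.2703 0.0732 61.4
```

```text
time_s: 29.55
position: [0.4892, -0.2717, 0.0732]
tool_rot: [0.001, 0.885, 0.466, 0.001]
force: [-0.5, 1.8, 11.4]
opening: 0.0086
gripper_force: 102.0
[0.33335273 0.26736073 0.14000196]
t 29.55 pos [ 0.4892 -0.2717  0.0732] go [0.0035 0.0026 0.    ] turn [ 0.003 -0.    -0.102] F [-0.5  1.8 11.4] op 0.0086 grip 102.0 j6 -0.11
```

Scaled: 0.04 rad / 2 = 0.02.

```bash
for i in 1 2 3; do echo '[[0,0,0,0,0,0.01],[0,0,0,0,0,0.02],[0,0,0,0,0,0.02]]' | python3 -m creep >/dev/null
python3 -c "print(__import__('plant').state()['ft_torque'])"; python3 w.py 0.4933 -0.2703 0.0732 61.4; done
```

```text
[0.357133   0.30623711 0.19678405]
t 29.93 pos [ 0.489  -0.2715  0.0732] go [0.0035 0.0027 0.    ] turn [ 0.002 -0.    -0.14 ] F [-2.7  1.4 12.1] op 0.0083 grip 102.1 j6 -0.07
[0.36662848 0.38923845 0.27304209]
t 30.3 pos [ 0.4889 -0.2714  0.0732] go [0.0036 0.0027 0.    ] turn [ 0.002 -0.    -0.179] F [-0.7  1.7 12.7] op 0.0088 grip 102.2 j6 -0.03
[0.41733171 0.41244801 0.72357531]
t 30.68 pos [ 0.4889 -0.2714  0.0732] go [0.0037 0.0026 0.    ] turn [ 0.002  0.    -0.218] F [-1.4  2.  12.8] op 0.0084 grip 102.5 j6 0.01
```

Scaled: 0.01 rad / 2 = 0.005.

```bash
echo '[[0,0,0,0,0,0.005],[0,0,0,0,0,0.005],[0,0,0,0,0,0.005],[0,0,0,0,0,0.005]]' | python3 -m creep
python3 -c "
from plant import state,workorder
s=state();print(s['ft_torque'],s['dq'].round(3));print(workorder.hand_in())"
```

```text
time_s: 31.18
position: [0.4888, -0.2714, 0.0732]
tool_rot: [0.001, 0.912, 0.41, 0.0]
force: [-1.8, 2.7, 13.7]
opening: 0.0084
gripper_force: 102.7
[0.43793322 0.44281845 0.87105447] [-0.001  0.001  0.001  0.001 -0.001  0.   ]
the job is handed in; nothing more can be done
None
```

I handed the job in at 31 s: the amber jar is in the right cell and the red in the middle, and the key is home and held turned against its stop at about 100 N grip; the hand-in returned no verdict.

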